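# Tare the gift tin and print its label

## Task

In the candle shop an empty gift tin stands on the scale: tare it and print its label at the key console. Press the large round key (tare) fully down and let it come up again, then press the long bar-shaped key (print) fully down and let it come up again. Press one key at a time and do not press the small round key.

Things in the scene. Friction and masses are not known exactly. Their poses are not given: they have to be found in the camera images.
- tare_key_top (a point): Centre of the top face of the large round tare key, a flat cap 42 mm across; the point moves down with the key. All three keys are off-white plastic and stand in one row on a flat grey console (120 x 240 mm, 30 mm high), 72 mm apart, each in a black block 66 mm square and 10 mm high, in any order; cap tops are level, 18 mm above their blocks and 58 mm above the table; they are pressed straight down.
- tare_key (a joint): The tare key: its travel in m: 0 = up, 0.008 = fully down. A spring returns it; it starts to move at 1.5 N and is fully down at 5 N.
- print_key_top (a point): Centre of the top face of the bar-shaped print key, a flat cap 56 mm long (its x axis, across the console) and 22 mm wide (its y axis, along the row); the point moves down with the key.
- print_key (a joint): The print key: its travel in m: 0 = up, 0.008 = fully down. A spring returns it; it starts to move at 1.5 N and is fully down at 5 N.
- small_key_top (a point): Centre of the top face of the small round key, a flat cap 22 mm across, not to be pressed. Loose pillar candles, 45 to 110 mm tall, stand round the console, no nearer than 70 mm to the centre of any key.
- small_key (a joint): The small round key: its travel in m: 0 = up, 0.008 = fully down. A spring returns it; it starts to move at 1.5 N and is fully down at 5 N.

How it is judged:
By the outcome, as a careful person would: the job done as asked, in the order asked, and still so for the second after the job is handed in, with the robot touching nothing.
It also fails if it takes over 29 s, if anything falls off the work surface, if the arm or the gripper's body presses on something with over 40 N, if the wrist force passes 120 N, or if a joint passes its speed limit or range.

## Robot

A 7-joint arm with a two-finger parallel gripper is mounted at the origin on the work surface. World frame = base frame: x ahead of the robot, y to its left, z up, the work surface at z = 0. Lengths are in mm, angles in rad, forces in N, time in s.
With the tool pointing down it reaches from about 350 to 900 mm from the base axis. Payload 8.1 kg.
Tool frame: the origin (TCP) lies at the very end of the fingers, on their centre line; the grasp point (between the pads) lies ctrl.tcp_to_grasp behind it (ctrl.tcp_to_grasp is the distance from the TCP to the grasp point, in mm); z points along the fingers, y is the direction in which the jaws open and shut (so a half turn about z gives the same grasp; the last joint's range is limited). The gripper opens to 85 mm and grips with 20 to 120 N. Pads are 22 mm wide; open, the fingers measure 114 mm over their backs; the gripper's body (76 mm by 85 mm) begins 54 mm behind the grasp point. The pads swing forward as they close: fully open they stand 13 mm farther back than shut.
Start: joints at [1.244, 0.434, 0.025, 1.573, -0.012, 1.134, -0.075], TCP at [138.685, -609.432, 231.323] pointing down, gripper open.
Joint ranges: [-2.62, 2.62], [-0.44, 2.09], [-1.27, 1.32], [0.08, 2.57], [-1.32, 4.46], [0.12, 2], [-2.74, 2.74]. Speed limits (rad/s): [2.22, 2.22, 3.01, 3.01, 3.14, 3.14, 3.14].

## Interface

Orientations are given as a rotation vector (axis times angle).
In Python, from cell import ctrl gives the robot as it stands.
- The arm moves only by the tool move_arm, never from a script. Its argument "rows" is a list of rows, each a list of 7 numbers: the turn, a rotation vector about the tool's x, y, z in units of 0.08 rad (1.0 is 0.08 rad), then the shift along the tool's x, y, z in units of 0.04 m (1.0 is 0.04 m), then the closure, from -1 (fully open) to 1 (shut). In form: [[rx, ry, rz, x, y, z, fingers], ...]. A call has 1 to 10 rows; each row shifts and turns the pose as measured when the row begins, along the tool's axes as they then stand; what a row does not reach is not made up. A row lasts 1/12 s, in which the tool goes at most 41.7 mm and 7.16 degrees, less where a joint would pass 70% of its speed; a pose out of reach is approached as far as the arm can. A call with a number of a shift or a turn outside -1 to 1 is refused whole. A call with a gripper value outside its range is refused whole. The fingers move at their own pace and stop on an object; "grip_force" is the grip in N (left out, the last holds). Time passes only in rows, so rows that do not move let the fingers close. It gives the time, the measured TCP pose, the force and the opening at its end, in the units of the state.
- ctrl.state(): the state, without advancing time (a new reading comes with each control period).
- ctrl.get_image(name): name is "side" or "top" or "wrist"; returns the picture (384x512x3 uint8, red, green, blue); there is no depth.
- ctrl.camera_model(name): a dict with "fovy" (degrees; the focal length in pixels is half the picture's height over the tangent of half this angle, whatever the lens; pixels are square), "cx", "cy" (the principal point, pixels), "extrinsics" (4x4, takes a point from camera to world coordinates). Camera axes: x right, y down, z forward; pixel columns grow to the right and rows downward; lengths in mm; the calibration is good to about 2 mm. A picture is of the moment at which its call begins: read the wrist's pose just before it. camera_model takes no time and is no camera call; for the wrist camera it gives the pose at the moment of the call.
- ctrl.close_job(): hands the job in, once; it reports no verdict.
Trained networks look in the newest picture that a camera, given by its name, has taken for a name from the list of things; names that differ only in an ending like _2 or _b are one class to them, and where a whole thing is asked for, a point or a joint stands for the part that bears it (a point fixed in the world has none). Each returns a list of dicts, best first, with "confidence" (0 to 1); they miss things now and then, are a little off and sometimes report something else, mostly with a low value. They report only what shows in the picture. A call takes as long as a camera call.
- ctrl.find_in(camera, name): "point" ([column, row] in pixels, amid what is visible of it).
- ctrl.regions_of(camera, name): "region" (384x512 bool, what is visible of it) and "point" ([column, row] in pixels, amid what is visible of it).
- ctrl.tip_of(camera, name): "point" ([column, row] in pixels: a listed point, or the origin of a listed thing).
The state is a dict: "time_s": time; "joints": joint angles; "qvel": joint speeds; "joint_efforts": joint torques, N m; "eef_pos": TCP position; "eef_rot": TCP orientation; "force": force on the tool from outside, world axes, zero at the start; "ft_torque": the same for the moment, N m; "grip_width": opening from 0.0 (shut) to 1.0 (fully open).
Only numpy, scipy, OpenCV 4.12 (cv2) and the standard library are available. Lean on these libraries where they do the work, as an engineer would, in place of code of your own. Each camera call takes 0.05 s, during which the arm holds its last target. There are 200 camera calls.

## Working session

There is one attempt and no reset: what is moved stays moved. The work goes in short steps, Python scripts to look and compute and a tool call to move; the robot and the scene stay as the last step left them, time stands still between calls to the robot, and variables do not carry over. Pictures are saved under pics/ and viewed, about 8 in all and at most 12, crops included, and the job is handed in when it is done.

Besides the shell and the picture viewer there is one more tool, called after "Emit:" as name(argument=value, ...) on one line, values as JSON. move_arm: Moves the arm, as the interface text tells. Its arguments: {"type":"object","properties":{"rows":{"type":"array"},"grip_force":{"type":"number"}},"required":["rows"]}

```bash
mkdir -p pics; cat > h.py <<'E'
import numpy as np, cv2
from cell import ctrl
def ray(cam,p,z,m=None):
    m=m or ctrl.camera_model(cam); f=192/np.tan(np.radians(m["fovy"])/2)
    E=np.array(m["extrinsics"]); d=E[:3,:3]@np.array([(p[0]-m["cx"])/f,(p[1]-m["cy"])/f,1]); o=E[:3,3]
    return o+d*(z-o[2])/d[2]
def snap(c,n):
    im=ctrl.get_image(c); cv2.imwrite(f"pics/{n}.png",im[:,:,::-1]); return im
E
python3 - <<'E'
from h import *
print({k:np.round(v,3) for k,v in ctrl.state().items()})
a=snap("top","a"); b=snap("side","b")
for c in("top","side"):
  print(c,{k:np.round(v,3).tolist() for k,v in ctrl.camera_model(c).items() if not isinstance(v,str)})
  for n in("tare_key_top","print_key_top","small_key_top"):
    for f in(ctrl.tip_of,ctrl.find_in):
      print(c,n,[(np.round(r["point"],1).tolist(),round(r["confidence"],2),np.round(ray(c,r["point"],58)).tolist()) for r in f(c,n)[:2]])
E
```

```text
{'time_s': np.float64(0.0), 'joints': array([ 1.244,  0.435,  0.025,  1.574, -0.012,  1.134, -0.075]), 'qvel': array([ 0.   , -0.001, -0.001,  0.002, -0.   ,  0.   , -0.   ]), 'joint_efforts': array([-0.0000e+00, -6.7047e+01,  1.0250e+00, -3.1621e+01,  1.6000e-02,
        1.2000e-02,  0.0000e+00]), 'eef_pos': array([ 138.541, -608.915,  230.491]), 'eef_rot': array([-3.12e+00, -3.51e-01,  1.00e-03]), 'force': array([ 0.57 ,  0.118, -0.474]), 'ft_torque': array([-0.033,  0.016, -0.02 ]), 'grip_width': np.float64(1.0)}
top {'fovy': 49.864, 'cx': 259.258, 'cy': 177.953, 'extrinsics': [[-0.019, -0.997, 0.068, 510.145], [-1.0, 0.018, -0.017, 60.492], [0.016, -0.069, -0.998, 765.664], [0.0, 0.0, 0.0, 1.0]]}
top tare_key_top [([356.3, 180.9], 0.58, [551.0, -119.0, 58.0])]
top tare_key_top [([352.8, 179.1], 0.88, [554.0, -113.0, 58.0])]
top print_key_top [([435.4, 187.9], 0.74, [536.0, -255.0, 58.0])]
top print_key_top [([435.8, 185.6], 0.55, [540.0, -256.0, 58.0]), ([351.5, 180.4], 0.26, [552.0, -111.0, 58.0])]
top small_key_top []
top small_key_top [([394.9, 183.3], 0.42, [545.0, -186.0, 58.0]), ([355.9, 179.5], 0.28, [553.0, -118.0, 58.0])]
side {'fovy': 46.309, 'cx': 253.397, 'cy': 190.657, 'extrinsics': [[-0.994, -0.079, 0.07, 515.312], [-0.103, 0.605, -0.789, 637.226], [0.02, -0.792, -0.61, 514.222], [0.0, 0.0, 0.0, 1.0]]}
side tare_key_top [([267.0, 139.9], 0.68, [558.0, -118.0, 58.0])]
side tare_key_top [([270.5, 143.7], 0.76, [550.0, -105.0, 58.0])]
side print_key_top [([279.2, 106.7], 0.54, [542.0, -262.0, 58.0])]
side print_key_top [([279.0, 108.6], 0.82, [542.0, -253.0, 58.0])]
side small_key_top [([273.1, 121.7], 0.41, [551.0, -192.0, 58.0])]
side small_key_top [([271.9, 128.0], 0.41, [551.0, -166.0, 58.0])]
```

View pics/a.png

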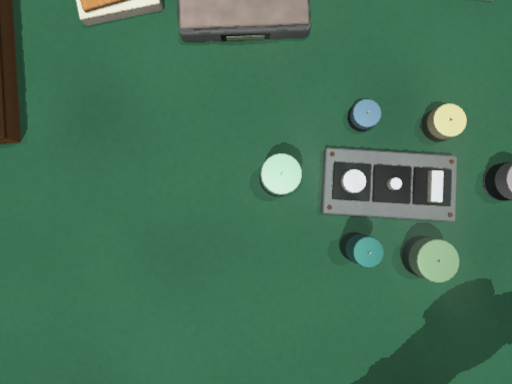

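View pics/b.png

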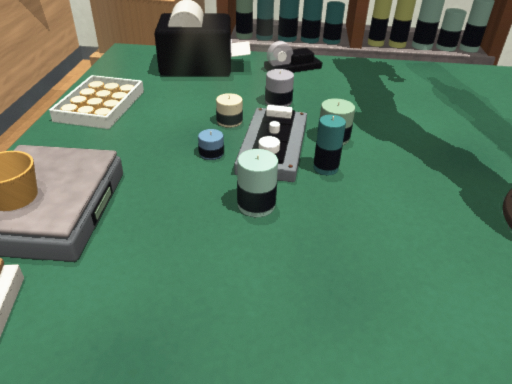

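The top view shows tare at (354,181), the small key in the middle at (396,184) and print at (436,186). The side view agrees. I'll shut the fingers and move above the tare key.

```bash
cat >> h.py <<'E'
from scipy.spatial.transform import Rotation as R
def go(t):
    s=ctrl.state(); r=R.from_rotvec(s["eef_rot"])
    print("t",round(float(s["time_s"]),2),"pos",np.round(s["eef_pos"],1),"F",np.round(s["force"],1),"zax",np.round(r.as_matrix()[:,2],3),"w",round(float(s["grip_width"]),2))
    print("units",np.round(r.inv().apply(np.array(t)-s["eef_pos"])/40,3))
E
python3 - <<'E'
from h import *
print(ctrl.tcp_to_grasp); go([551,-116,140])
print(R.from_rotvec(ctrl.state()["eef_rot"]).as_matrix().round(3))
E
```

```text
18.700000000000003
t 0.7 pos [ 138.7 -609.4  231.3] F [-0.2 -0.7 -0.2] zax [ 0. -0. -1.] w 1.0
units [12.788 -9.742  2.283]
[[ 0.975  0.222  0.   ]
 [ 0.222 -0.975 -0.   ]
 [-0.     0.    -1.   ]]
```

Emit:
move_arm(rows=[[0,0,0,0.7,-0.53,0,1],[0,0,0,0.7,-0.53,0,1],[0,0,0,0.7,-0.53,0,1],[0,0,0,0.7,-0.53,0,1],[0,0,0,0.7,-0.53,0,1],[0,0,0,0.7,-0.53,0,1],[0,0,0,0.7,-0.53,0,1],[0,0,0,0.7,-0.53,0,1],[0,0,0,0.7,-0.53,0,1],[0,0,0,0.7,-0.53,0,1]], grip_force=40)

```text
time_s: 1.53
eef_pos: [366.7, -338.2, 230.2]
eef_rot: [3.118, 0.323, -0.005]
force: [1.0, -1.1, 0.1]
grip_width: -0.003
```

```bash
python3 -c "
from h import *
go([551,-116,190])"
```

```text
t 1.53 pos [ 366.7 -338.2  230.2] F [ 1.  -1.1  0.1] zax [-0.002 -0.007 -1.   ] w -0.0
units [ 5.653 -4.497  0.955]
```

Emit:
move_arm(rows=[[0,0,0,0.7,-0.56,0.1,1],[0,0,0,0.7,-0.56,0.1,1],[0,0,0,0.7,-0.56,0.1,1],[0,0,0,0.7,-0.56,0.1,1],[0,0,0,0.7,-0.56,0.1,1],[0,0,0,0.7,-0.56,0.1,1],[0,0,0,0.7,-0.56,0.1,1],[0,0,0,0.7,-0.56,0.1,1],[0,0,0,0,0,0,1],[0,0,0,0,0,0,1]])

```text
time_s: 2.37
eef_pos: [562.2, -96.4, 197.5]
eef_rot: [3.116, 0.338, 0.009]
force: [0.4, -0.9, -0.2]
grip_width: -0.001
```

```bash
python3 - <<'E'
from h import *
go([551,-116,100])
c="wrist"; m=ctrl.camera_model(c); snap(c,"w1")
for n in("tare_key_top","print_key_top","small_key_top"):
    for f in(ctrl.tip_of,ctrl.find_in):
      print(n,[(np.round(r["point"],1).tolist(),round(r["confidence"],2),np.round(ray(c,r["point"],58,m),1).tolist()) for r in f(c,n)[:2]])
E
```

```text
t 2.37 pos [562.2 -96.4 197.5] F [ 0.4 -0.9 -0.2] zax [ 0.006 -0.006 -1.   ] w -0.0
units [-0.391  0.401  2.438]
tare_key_top [([266.2, 200.6], 0.8, [549.5, -116.2, 58.0]), ([343.4, 222.2], 0.67, [544.5, -187.7, 58.0])]
tare_key_top []
print_key_top [([418.2, 239.8], 0.69, [542.6, -258.6, 58.0])]
print_key_top [([414.8, 236.7], 0.62, [544.8, -254.5, 58.0])]
small_key_top [([342.2, 221.9], 0.88, [544.6, -186.6, 58.0])]
small_key_top [([340.3, 217.0], 0.87, [548.6, -183.6, 58.0]), ([266.8, 194.6], 0.72, [554.9, -115.5, 58.0])]
```

View pics/w1.png

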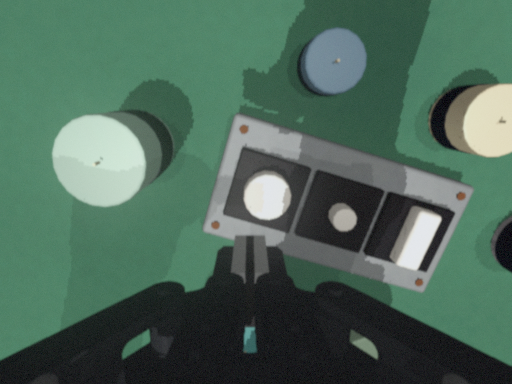

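The wrist view shows tare at (267,196), small at (343,217) and print at (416,239), spaced 72 mm apart as they should be. I'll aim at tare (551.5,-116) and print (543,-257).

Emit:
move_arm(rows=[[0,0,0,-0.38,0.4,0.3,1],[0,0,0,0,0,0.7,1],[0,0,0,0,0,0.7,1],[0,0,0,0,0,0.6,1],[0,0,0,0,0,0.2,1],[0,0,0,0,0,0,1],[0,0,0,0,0,0,1]])

```text
time_s: 3.3
eef_pos: [550.2, -126.2, 98.8]
eef_rot: [3.114, 0.315, 0.02]
force: [-0.2, 0.1, 0.9]
grip_width: 0.0
```

```bash
python3 -c "
from h import *
go([551.5,-116,62])"
```

```text
t 3.3 pos [ 550.2 -126.2   98.8] F [-0.2  0.1  0.9] zax [ 0.014 -0.01  -1.   ] w 0.0
units [ 0.072 -0.255  0.918]
```

Emit:
move_arm(rows=[[0,0,0,0.07,-0.24,0.1,1],[0,0,0,0,0,0.3,1],[0,0,0,0,0,0.3,1],[0,0,0,0,0,0,1],[0,0,0,0,0,0,1]])

```text
time_s: 3.72
eef_pos: [555.3, -114.9, 73.7]
eef_rot: [3.112, 0.315, 0.033]
force: [0.6, -0.3, -0.1]
grip_width: -0.001
```

```bash
python3 - <<'E'
from h import *
go([551.5,-116,50])
im=snap("wrist","w2")
E
```

```text
t 3.72 pos [ 555.3 -114.9   73.7] F [ 0.6 -0.3 -0.1] zax [ 0.022 -0.011 -1.   ] w -0.0
units [-0.111 -0.002  0.59 ]
```

View pics/w2.png

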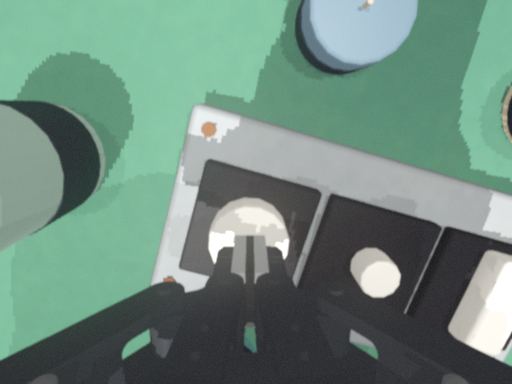

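The fingertips (250,240) are over the tare cap, with the small key well clear at (375,272). Pressing in steps.

Emit:
move_arm(rows=[[0,0,0,-0.09,0,0.2,1],[0,0,0,0,0,0.2,1],[0,0,0,0,0,0.1,1],[0,0,0,0,0,0,1]])

```text
time_s: 4.1
eef_pos: [553.8, -115.8, 53.9]
eef_rot: [3.111, 0.316, 0.04]
force: [-0.7, 0.7, 3.9]
grip_width: -0.002
```

Emit:
move_arm(rows=[[0,0,0,0,0,0.1,1],[0,0,0,0,0,0.1,1],[0,0,0,0,0,0.1,1],[0,0,0,0,0,0.1,1]])

```text
time_s: 4.43
eef_pos: [554.4, -115.9, 49.1]
eef_rot: [3.107, 0.314, 0.042]
force: [-20.9, 3.5, 60.2]
grip_width: 0.002
```

Fully bottomed out at z 49 with a hard stop. Releasing.

Emit:
move_arm(rows=[[0,0,0,0,0,-0.2,1],[0,0,0,0,0,-0.4,1],[0,0,0,0,0,-0.5,1],[0,0,0,0,0,-0.5,1],[0,0,0,0,0,0,1],[0,0,0,0,0,0,1]])

```text
time_s: 4.93
eef_pos: [552.5, -115.3, 118.3]
eef_rot: [3.106, 0.314, 0.046]
force: [-0.7, -0.4, -1.6]
grip_width: 0.003
```

```bash
python3 -c "
from h import *
go([543,-257,100])"
```

```text
t 4.93 pos [ 552.5 -115.3  118.3] F [-0.7 -0.4 -1.6] zax [ 0.032 -0.017 -0.999] w 0.0
units [-0.954  3.414  0.51 ]
```

Emit:
move_arm(rows=[[0.29,-0.35,0,-0.2,0.6,0,1],[0,0,0,-0.2,0.6,0,1],[0,0,0,-0.2,0.6,0,1],[0,0,0,-0.2,0.6,0,1],[0,0,0,-0.2,0.6,0,1],[0,0,0,0,0.3,0,1],[0,0,0,0,0,0,1],[0,0,0,0,0,0,1]])

```text
time_s: 5.6
eef_pos: [537.6, -255.4, 111.1]
eef_rot: [-3.119, -0.321, 0.013]
force: [-0.9, 1.3, 1.8]
grip_width: -0.001
```

```bash
python3 - <<'E'
from h import *
go([543,-257,70])
c="wrist"; m=ctrl.camera_model(c); im=snap(c,"w3")
for n in("tare_key_top","print_key_top","small_key_top"):
      print(n,[(np.round(r["point"],1).tolist(),round(r["confidence"],2),np.round(ray(c,r["point"],58,m),1).tolist()) for r in ctrl.tip_of(c,n)[:2]])
E
```

```text
t 5.6 pos [ 537.6 -255.4  111.1] F [-0.9  1.3  1.8] zax [-0.009  0.005 -1.   ] w -0.0
units [0.132 0.074 1.025]
tare_key_top [([16.2, 145.4], 0.67, [551.0, -115.6, 58.0])]
print_key_top [([254.9, 210.3], 0.66, [540.6, -258.9, 58.0])]
small_key_top [([141.3, 179.1], 0.67, [545.9, -188.9, 58.0])]
```

View pics/w3.png

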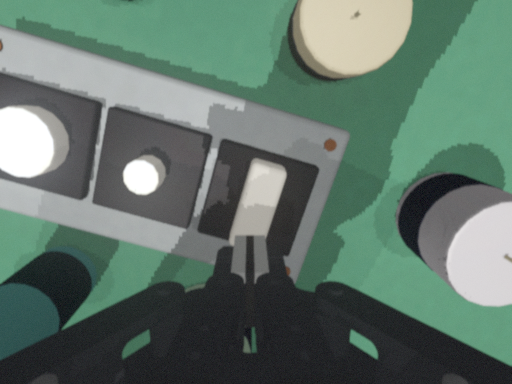

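The bar spans about (262,170) to (250,240), and its centre is near world (542,-258). The tare cap at (25,142) is back up.

Emit:
move_arm(rows=[[0,0,0,0.11,0.09,0.2,1],[0,0,0,0,0,0.4,1],[0,0,0,0,0,0.3,1],[0,0,0,0,0,0,1],[0,0,0,0,0,0,1]])

```text
time_s: 6.22
eef_pos: [547.1, -250.8, 74.6]
eef_rot: [-3.117, -0.339, 0.005]
force: [-0.2, -0.6, 0.6]
grip_width: 0.002
```

```bash
python3 -c "
from h import *
go([542,-258,58])"
```

```text
t 6.22 pos [ 547.1 -250.8   74.6] F [-0.2 -0.6  0.6] zax [-0.004  0.006 -1.   ] w 0.0
units [-0.163  0.152  0.414]
```

Emit:
move_arm(rows=[[0,0,0,-0.14,0.14,0,1],[0,0,0,0,0,0.1,1],[0,0,0,0,0,0,1],[0,0,0,0,0,0,1]])

```text
time_s: 6.55
eef_pos: [543.6, -257.4, 71.5]
eef_rot: [-3.117, -0.342, 0.003]
force: [0.3, 0.8, 0.5]
grip_width: -0.002
```

```bash
python3 - <<'E'
from h import *
go([542,-258,58])
im=snap("wrist","w4")
E
```

```text
t 6.55 pos [ 543.6 -257.4   71.5] F [0.3 0.8 0.5] zax [-0.002  0.006 -1.   ] w -0.0
units [-0.042  0.008  0.337]
```

View pics/w4.png

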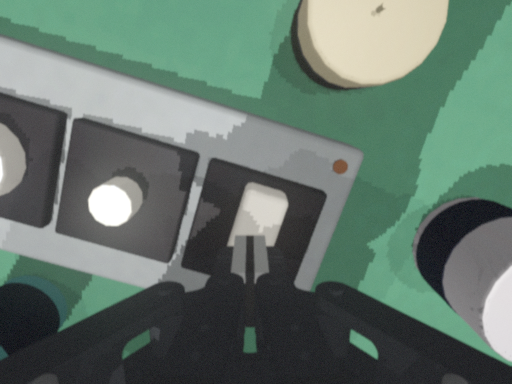

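The fingers (250,245) are centred on the bar. Pressing.

Emit:
move_arm(rows=[[0,0,0,0,0,0.2,1],[0,0,0,0,0,0.15,1],[0,0,0,0,0,0,1],[0,0,0,0,0,0,1]])

```text
time_s: 6.93
eef_pos: [544.6, -257.6, 57.1]
eef_rot: [-3.118, -0.342, -0.001]
force: [0.3, -0.8, 2.0]
grip_width: -0.0
```

Emit:
move_arm(rows=[[0,0,0,0,0,0.12,1],[0,0,0,0,0,0.08,1],[0,0,0,0,0,0.05,1]])

```text
time_s: 7.18
eef_pos: [545.2, -257.8, 49.4]
eef_rot: [-3.12, -0.342, -0.003]
force: [-13.5, 5.4, 45.6]
grip_width: 0.001
```

Bottomed out at z 49.4. Releasing straight up.

Emit:
move_arm(rows=[[0,0,0,0,0,-0.2,1],[0,0,0,0,0,-0.4,1],[0,0,0,0,0,-0.6,1],[0,0,0,0,0,-0.7,1],[0,0,0,0,0,-0.7,1],[0,0,0,0,0,-0.3,1],[0,0,0,0,0,0,1],[0,0,0,0,0,0,1],[0,0,0,0,0,0,1]])

```text
time_s: 7.93
eef_pos: [543.9, -257.1, 167.5]
eef_rot: [-3.118, -0.343, 0.001]
force: [-0.7, -0.4, 0.2]
grip_width: 0.002
```

```bash
python3 - <<'E'
from h import *
go([542,-258,58])
im=snap("wrist","w5")
cv2.imwrite("pics/f.png",np.hstack([im,ctrl.get_image("side")[60:220,180:380].repeat(2,0).repeat(2,1)[:320].copy() if 0 else cv2.resize(ctrl.get_image("side")[70:190,200:280],(256,384))])[:,:,::-1])
E
```

```text
t 7.93 pos [ 543.9 -257.1  167.5] F [-0.7 -0.4  0.2] zax [-0.001  0.005 -1.   ] w 0.0
units [-0.051  0.025  2.737]
```

View pics/f.png

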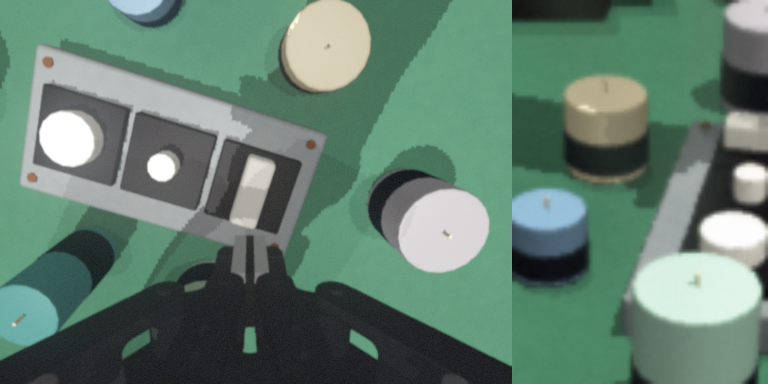

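All three keys are up (tare (70,138), small (163,166), print (253,190) in the wrist view), the candles are standing and the arm is clear.

```bash
python3 -c "
from h import *
print(ctrl.close_job())"
```

```text
the job is handed in; nothing more can be done
None
```

I pressed the tare key fully down and released it, then did the same with the print key, and handed the job in at about 8 s of the 29 s allowed. I used shut fingertips for both presses and did not touch the small key.

- **Travel:** both keys reached their hard stops, tare at TCP z 49.1 mm and print at 49.4 mm, where fully down is 50 mm.
- **Force:** the fingertips met the stops harder than planned, with about 60 N upward on tare and 46 N on print at the wrist. That is well under the 120 N wrist limit. It is above 40 N, but that limit is for the arm and the gripper's body, and as far as I could see only the fingertips touched anything.
- **Final check:** the last pictures show all three keys up and the visible candles standing. The arm was clear, with the TCP at 167 mm and no contact force. I did not read the key joints directly, so the full press and return are judged from TCP height, force and the pictures.

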